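# Stop block out of the packed row

### The arm

A 7-joint arm with a two-finger parallel gripper is mounted at the origin on a cart in front of the work surface, level with it; the furniture and walls round the work are solid. World frame = base frame: x ahead of the robot, y to its left, z up, the work surface at z = 0. Lengths are in m, angles in rad, forces in N, time in s.
With the tool pointing down it reaches from about 0.425 to 0.95 m from the base axis. Payload 16.7 kg.
Tool frame: the origin (TCP) lies midway between the tips of the shut fingers; the grasp point (between the pads) lies 19 mm behind it (robot.tcp_to_grasp is the distance from the TCP to the grasp point, in m); z points along the fingers, y is the line along which they close (so a half turn about z gives the same grasp; the last joint's range is limited). The gripper opens to 94 mm and grips with 3 to 60 N. Pads are 16 mm wide; open, the fingers measure 119 mm over their backs; the gripper's body (75 mm by 177 mm) begins 78 mm behind the grasp point.
Start: joints at [0.953, 0.426, 0.074, 1.606, -0.034, 1.111, -0.067], TCP at [0.305, -0.602, 0.184] pointing down, gripper open.
Joint ranges: [-2.85, 2.85], [-0.5, 2.14], [-1.23, 1.37], [0.21, 2.46], [-1.02, 4.16], [0.16, 2.05], [-2.73, 2.73]. Speed limits (rad/s): [1.89, 1.89, 2.39, 2.39, 3.01, 3.01, 3.01].

### API

Orientations are given as a rotation vector (axis times angle).
In Python, from rig import telemetry, eyes, robot, spotter gives the robot as it stands. The module is installed in compiled form; this text tells all that it offers.
- The arm moves only by the shell command python3 -m jog 'ROWS' [FORCE]. ROWS is JSON, a list of rows, each a list of 5 numbers: the shift along the tool's x, y, z each as a share of 120 mm, from -1 to 1, then the turn about the tool's z as a share of 1.5 rad, from -1 to 1, then the closure, from 0 (fully open) to 1 (shut). A call has 1 to 20 rows; each row is the pose to reach, as a shift and turn from the pose commanded when the call began, along the tool's axes at that moment; what a row does not reach only later rows make up. A row lasts 1/10 s, in which the tool goes at most 50 mm and 8.59 degrees, less where a joint would pass 70% of its speed; a pose out of reach is approached as far as the arm can. A call with a number of a shift or a turn outside -1 to 1 is refused whole. A call with a gripper value outside its range is refused whole. The fingers move at their own pace and stop on an object; FORCE is the grip in N (left out, the last holds). Time passes only in rows, so rows that repeat a pose let the fingers close. It gives the time, the measured TCP pose, the force, the opening and the grip force at its end, in the units of the state.
- telemetry.observe(): the state, without advancing time (a new reading comes with each control period).
- eyes.grab_frame(name): name is "side" or "top" or "wrist"; returns the picture (480x640x3 uint8, blue, green, red); there is no depth.
- eyes.calibration(name): a dict with "mtx" (3x3 intrinsics, pixels), "rvec" (rotation vector, rad) and "tvec" (3), from world to camera coordinates, as OpenCV has them; the wrist camera has in their place "tool_from_camera" (4x4, takes a point from camera to tool coordinates, whose origin is the TCP and whose axes are the flange's). Camera axes: x right, y down, z forward; pixel columns grow to the right and rows downward; lengths in m; the calibration is good to about 2 mm. The wrist camera is an equidistant fisheye: a pixel r from the principal point sees the ray r / f radians off the axis. A picture is of the moment at which its call begins: read the wrist's pose just before it. calibration takes no time and is no camera call.
- robot.job_done(): hands the job in; it is judged then, once.
Trained networks look in the newest picture that a camera, given by its name, has taken for a name from the list of things; names that differ only in an ending like _2 or _b are one class to them, and where a whole thing is asked for, a point or a joint stands for the part that bears it (a point fixed in the world has none). Each returns a list of dicts, best first, with "p" (0 to 1); they miss things now and then, are a little off and sometimes report something else, mostly with a low value. They report only what shows in the picture. A call takes as long as a camera call.
- spotter.look_for(thing, camera): "position" ([x, y, z] in m, in world coordinates, good to about 4 mm: the middle of the surface that is visible of it).
- spotter.trace(thing, camera): "mask" (480x640 bool, what is visible of it).
The state is a dict: "clock": time; "joint_positions": joint angles; "qvel": joint speeds; "joint_torque": joint torques, N m; "eef_pos": TCP position; "tool_rot": TCP orientation; "ft_force": force on the tool from outside, world axes, zero at the start; "wrist_torque": the same for the moment, N m; "finger_gap": finger opening in m; "grip_force": force on a finger pad.
Only numpy, scipy, OpenCV 4.12 (cv2) and the standard library are available. Lean on these libraries where they do the work, as an engineer would, in place of code of your own. Each camera call takes 0.05 s, during which the arm holds its last target. There are 200 camera calls.

### The job

Three off-cuts lie side by side in a tight row, with no room for fingers between them. Slide the middle one lengthwise along the worktop until it sticks out of the row, then pick it up and lay it flat in the shallow wooden tray on the other side of the saw fence. Leave the two outer off-cuts where they lie.

Things in the scene. Friction and masses are not known exactly. Their poses are not given: they have to be found in the camera images.
- stop_block_center (a point): centre of the middle off-cut of the row: a plain light-wood block 110 mm long, 50 mm wide, 50 mm high, about 0.17 kg, loose on the worktop; this point is half-way up (25 mm above its underside). Its y axis runs along the 110 mm length, x across the 50 mm width to its neighbours, z up. The length points roughly away from the robot. Its ends are free: there is open worktop beyond both ends of the row, and it slides freely
- tall_block_center (a point): centre of one outer off-cut, the tallest: light wood, 120 mm long (its y), 60 mm wide (x), 60 mm high, about 0.27 kg, loose; point 30 mm above its underside. It lies parallel to the middle one, 1 to 6 mm from it, on either side (varies), middles of their lengths level within 6 mm
- low_block_center (a point): centre of the other outer off-cut, the lowest: reddish brown wood, 90 mm long (its y), 55 mm wide (x), 42 mm high, about 0.13 kg, loose; point 21 mm above its underside. On the other side of the middle one, also 1 to 6 mm from it
- tray_floor (a point): centre of the inner floor of the shallow open tray of pale plywood, fixed to the saw table left of the black rip fence (the fence stands between the row and the tray, up to 80 mm high). Its y runs roughly along the fence. Outside 150 mm (its x) by 230 mm (its y, plus a cleat 11 mm thick at each end), inside 132 by 212 mm; floor 9 mm above the table, walls 9 mm thick, rim 26 mm above the table. A yellow blade guard, 130 mm high, stands beyond and to the left of it

How it is judged:
By the outcome, as a careful person would: the job done as asked, in the order asked, and still so for the second after the job is handed in, with the robot touching nothing.
It also fails if it takes over 51 s, if anything falls off the work surface, if the arm or the gripper's body presses on something with over 40 N, if the wrist force passes 120 N, or if a joint passes its speed limit or range.

## Working session

There is one attempt and no reset: what is moved stays moved. The work goes in short steps, Python scripts to look and compute and a shell command to move; the robot and the scene stay as the last step left them, time stands still between calls to the robot, and variables do not carry over. Pictures are saved under pics/ and viewed, at most 10 in all, crops included, and the job is handed in when it is done.

```bash
mkdir -p pics; python3 - <<'E'
from rig import telemetry, eyes, robot, spotter
import cv2,numpy as np
s=telemetry.observe();print(s['clock'],s['eef_pos'],s['tool_rot'],s['finger_gap'])
a=eyes.grab_frame('top');cv2.imwrite('pics/top.png',a)
for t in ['stop_block_center','tall_block_center','low_block_center','tray_floor']:
  for d in spotter.look_for(t,'top')[:2]: print(t,np.round(d['position'],4),d['p'])
b=eyes.grab_frame('side');cv2.imwrite('pics/side.png',b)
for c in ('top','side'):
  k=eyes.calibration(c);R=cv2.Rodrigues(np.array(k['rvec']))[0];print(c,-R.T@np.array(k['tvec']).ravel(),R[2],k['mtx'][0][0])
E
```

```text
0.0 [ 0.30472169 -0.60178719  0.18348393] [-3.05452028e+00 -7.29275412e-01  6.12426161e-04] 0.0939609131588216
tall_block_center [ 0.5498 -0.2019  0.0594] 0.92
low_block_center [ 0.52   -0.0954  0.0446] 0.68
tray_floor [0.4691 0.26   0.0093] 0.94
tray_floor [ 0.5509 -0.2023  0.0602] 0.53
top [0.3833083  0.03499928 1.15592894] [ 0.11433285  0.00315651 -0.99343748] 578.5332133114797
side [0.24581445 0.84376313 0.44634078] [ 0.29703098 -0.85881229 -0.41738955] 498.2983175974223
```

View pics/top.png

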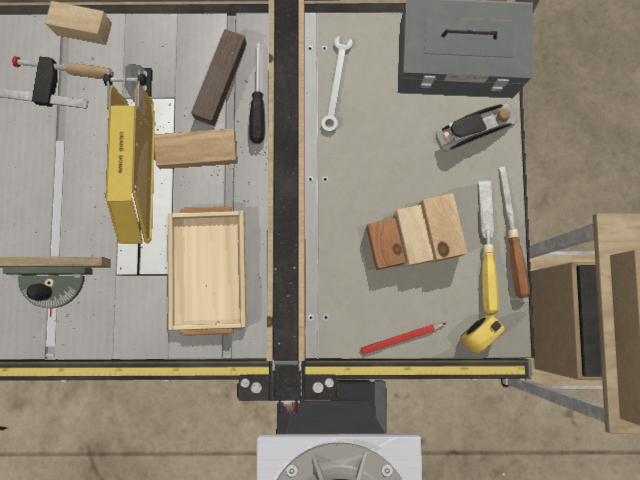

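View pics/side.png

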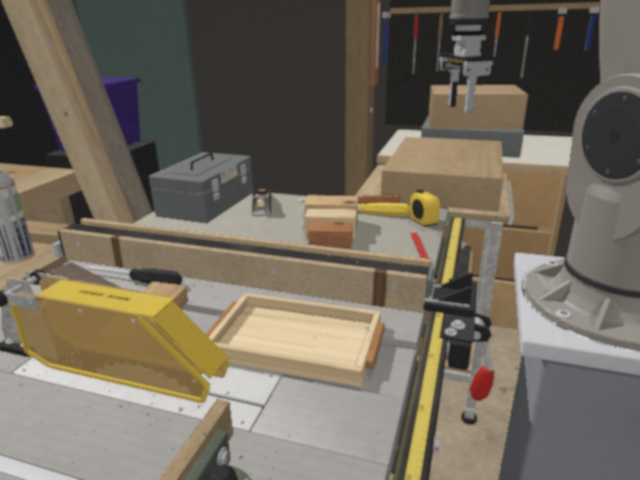

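The top view shows the row: low brown at about (388,243), middle about (415,235), tall about (442,228). The tray is at (206,270) and the fence at x≈287. The side view shows the fence between the row and the tray, with the tool high at the right. Next I'll zoom in for corners.

```bash
python3 - <<'E'
import cv2
a=cv2.imread('pics/top.png')[185:280,355:475]
cv2.imwrite('pics/crop.png',cv2.resize(a,None,fx=6,fy=6,interpolation=cv2.INTER_CUBIC))
E
```

```text
(no output)
```

View pics/crop.png

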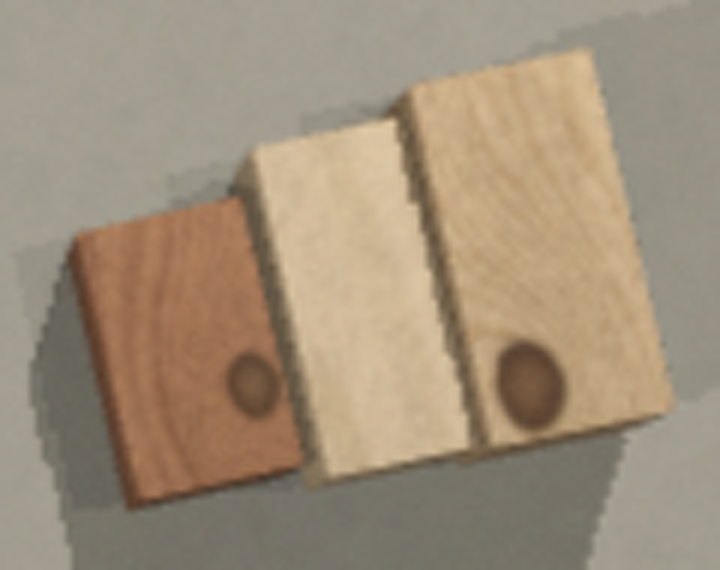

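The crop shows the middle block's top face with corners at (257,152), (400,120), (475,450) and (325,480). The tall block is to its right and the low one to its left. I'll convert these to world coordinates.

```bash
cat > h.py <<'E'
from rig import telemetry, eyes, robot, spotter
import cv2,numpy as np
def w(cam,px,z):
    k=eyes.calibration(cam);R=cv2.Rodrigues(np.array(k['rvec'],float))[0];t=np.array(k['tvec'],float).ravel()
    p=np.c_[np.array(px,float),np.ones(len(px))]@np.linalg.inv(k['mtx']).T@R; c=-R.T@t
    return c+p*((z-c[2])/p[:,2])[:,None]
def rep(n,q):  # FL FR NR NL
    c=q.mean(0);L=q[0]+q[1]-q[2]-q[3];d=np.linalg.norm
    print(n,'c',c.round(4),'yaw',np.degrees(np.arctan2(L[1],L[0])).round(2),'len',d(L/2).round(4),'wid',(d(q[0]+q[3]-q[1]-q[2])/2).round(4)); print(q[:,:2].round(3).tolist())
def tool(p,yaw):
    "shift (tool shares) and turn to TCP p with tool x at world yaw deg"
    s=telemetry.observe();R=cv2.Rodrigues(np.array(s['tool_rot']))[0]
    cur=np.degrees(np.arctan2(R[1,0],R[0,0]))
    print('t',s['clock'],'tcp',np.round(s['eef_pos'],4),'yaw',cur.round(2),'shares',(R.T@(np.array(p)-s['eef_pos'])/.12).round(3),'turn',np.round(np.radians(cur-yaw)/1.5,3))
E
python3 - <<'E'
from h import *
o=lambda L:np.array(L)/6+[355,185]-.4
rep('mid',w('top',o([(257,152),(400,120),(475,450),(325,480)]),.05))
rep('tall',w('top',o([(412,87),(592,50),(672,410),(488,448)]),.06))
rep('low',w('top',o([(78,237),(240,197),(302,465),(132,503)]),.042))
rep('tray',w('top',[(169,213),(244,211),(244,327),(169,330)],.026))
rep('fence',w('top',[(270,0),(305,0),(303,360),(272,360)],.08))
rep('plane',w('top',[(437,135),(511,108),(511,125),(445,150)],.05))
E
```

```text
mid c [ 0.5385 -0.1507  0.05  ] yaw 10.85 len 0.1088 wid 0.0483
[[0.587, -0.117], [0.597, -0.164], [0.49, -0.185], [0.48, -0.137]]
tall c [ 0.5536 -0.2057  0.06  ] yaw 10.46 len 0.1184 wid 0.0596
[[0.606, -0.166], [0.618, -0.224], [0.501, -0.246], [0.489, -0.187]]
low c [ 0.5235 -0.0947  0.042 ] yaw 11.19 len 0.0888 wid 0.0553
[[0.561, -0.06], [0.573, -0.113], [0.486, -0.131], [0.474, -0.076]]
tray c [0.4744 0.2558 0.026 ] yaw 1.04 len 0.2289 wid 0.147
[[0.587, 0.332], [0.59, 0.183], [0.363, 0.181], [0.357, 0.326]]
fence c [0.6526 0.0944 0.08  ] yaw 0.12 len 0.6986 wid 0.0629
[[1.002, 0.13], [1.002, 0.061], [0.303, 0.065], [0.303, 0.122]]
plane c [ 0.7469 -0.2752  0.05  ] yaw 11.62 len 0.0332 wid 0.149
[[0.736, -0.198], [0.79, -0.346], [0.756, -0.344], [0.706, -0.213]]
```

```bash
python3 - <<'E'
from h import *
tool([.4506,-.1676,.15],10.85);tool([.4506,-.1676,.02],10.85)
E
```

```text
t 0.3 tcp [ 0.3049 -0.602   0.1839] yaw 26.86 shares [ 2.719 -2.681  0.284] turn 0.186
t 0.3 tcp [ 0.3049 -0.602   0.1839] yaw 26.86 shares [ 2.719 -2.68   1.367] turn 0.186
```

```bash
python3 -m jog '[[0.95,-0.9,0.05,0,1],[0.95,-0.9,0.05,0,1],[0.95,-0.9,0.05,0,1],[0.95,-0.9,0.05,0,1]]' && python3 -m jog '[[0.9,-0.9,0.05,0,1],[0.9,-0.9,0.05,0,1],[0.9,-0.9,0.05,0,1],[0.9,-0.9,0.05,0,1]]' && python3 -m jog '[[0.87,-0.88,0.1,0.18,1],[0.87,-0.88,0.1,0.18,1],[0.87,-0.88,0.1,0.18,1],[0.87,-0.88,0.1,0.18,1],[0.87,-0.88,0.1,0.18,1]]'; python3 -c "
from h import *
tool([.4506,-.1676,.02],10.85)"
```

```text
clock: 0.7
eef_pos: [0.3605, -0.4489, 0.1782]
tool_rot: [-3.052, -0.738, -0.002]
ft_force: [-0.7, -0.4, 0.3]
finger_gap: 0.0655
grip_force: 0.0
clock: 1.1
eef_pos: [0.4075, -0.3037, 0.1723]
tool_rot: [-3.052, -0.74, -0.001]
ft_force: [-0.2, -0.7, -1.0]
finger_gap: 0.0333
grip_force: 0.0
clock: 1.6
eef_pos: [0.4516, -0.1657, 0.1602]
tool_rot: [-3.125, -0.318, -0.0]
ft_force: [-0.5, -0.8, 1.1]
finger_gap: 0.0008
grip_force: 0.0
t 1.6 tcp [ 0.4516 -0.1657  0.1602] yaw 11.6 shares [-0.012  0.014  1.168] turn 0.009
```

```bash
python3 -m jog '[[-0.01,0.015,0.35,0.01,1],[-0.01,0.015,0.7,0.01,1],[-0.01,0.015,0.95,0.01,1],[-0.01,0.015,0.95,0.01,1]]' && python3 -m jog '[[0,0,0.21,0,1],[0,0,0.21,0,1],[0.05,0,0.21,0,1],[0.1,0,0.21,0,1],[0.15,0,0.21,0,1],[0.15,0,0.21,0,1]]'; python3 -c "
from h import *
tool([.4506,-.1676,.02],10.85)
cv2.imwrite('pics/w1.png',eyes.grab_frame('wrist'))"
```

```text
clock: 2.0
eef_pos: [0.4473, -0.1704, 0.0432]
tool_rot: [-3.127, -0.286, 0.009]
ft_force: [-0.4, -0.1, 0.2]
finger_gap: 0.0005
grip_force: 0.0
clock: 2.6
eef_pos: [0.4693, -0.1664, 0.0219]
tool_rot: [3.128, 0.289, 0.003]
ft_force: [0.9, 1.1, -1.0]
finger_gap: 0.0003
grip_force: 0.0
t 2.6 tcp [ 0.4693 -0.1664  0.0219] yaw 10.56 shares [-0.155 -0.019  0.015] turn -0.003
```

View pics/w1.png

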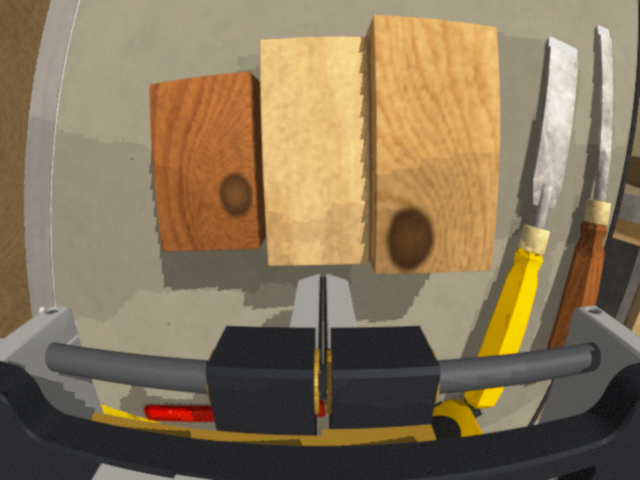

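The wrist view shows the fingers at column 323, just short of the middle block's near end (columns 268–362, centre 315). I'll shift 3 mm left, then push.

```bash
python3 -m jog '[[0,-0.025,0,0,1],[0.03,-0.025,0,0,1],[0.06,-0.025,0,0,1],[0.1,-0.025,0,0,1],[0.14,-0.025,0,0,1],[0.18,-0.025,0,0,1],[0.22,-0.025,0,0,1],[0.26,-0.025,0,0,1],[0.3,-0.025,0,0,1],[0.34,-0.025,0,0,1],[0.38,-0.025,0,0,1],[0.4,-0.025,0,0,1]]'; python3 -c "
from h import *
tool([.4506,-.1676,.02],10.85)
a=eyes.grab_frame('wrist');b=eyes.grab_frame('top')[150:285,340:480]
cv2.imwrite('pics/w2.png',np.hstack([cv2.resize(a,(400,300)),cv2.resize(b,(311,300))]))"
```

```text
clock: 3.85
eef_pos: [0.515, -0.1546, 0.021]
tool_rot: [-3.128, -0.289, -0.001]
ft_force: [-1.7, -0.4, -0.9]
finger_gap: 0.0006
grip_force: 0.6
t 3.85 tcp [ 0.515  -0.1546  0.021 ] yaw 10.54 shares [-0.548  0.009  0.008] turn -0.004
```

View pics/w2.png

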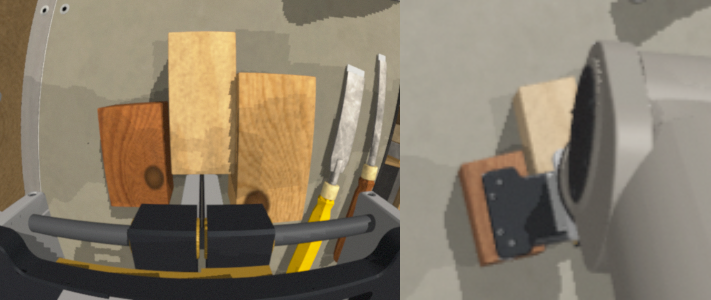

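The middle block slides straight and its neighbours haven't moved. I'll push the rest of the way, back off and lift.

```bash
python3 -m jog '[[0.04,0,0,0,1],[0.08,0,0,0,1],[0.12,0,0,0,1],[0.16,0,0,0,1],[0.2,0,0,0,1],[0.24,0,0,0,1],[0.28,0,0,0,1],[0.32,0,0,0,1],[0.36,0,0,0,1],[0.4,0,0,0,1],[0.42,0,0,0,1],[0.43,0,0,0,1],[0.43,0,0,0,1],[0.4,0,0,0,1],[0.36,0,0,0,1],[0.36,0,-0.3,0,1],[0.36,0,-0.7,0,1],[0.36,0,-1,0,1],[0.36,0,-1,0,1]]'; python3 -c "
from h import *
tool([.627,-.134,.13],10.85)
a=eyes.grab_frame('wrist');b=eyes.grab_frame('side')[130:300,230:470]
cv2.imwrite('pics/w3.png',np.hstack([a[:,:],cv2.resize(b,(160,480))]) if 0 else a)
k=eyes.calibration('wrist');print(k)"
```

```text
clock: 5.85
eef_pos: [0.5593, -0.1476, 0.1461]
tool_rot: [3.126, 0.287, 0.012]
ft_force: [-0.3, -0.6, -1.2]
finger_gap: 0.0003
grip_force: 0.0
t 5.85 tcp [ 0.5593 -0.1476  0.1461] yaw 10.5 shares [ 0.574 -0.009  0.139] turn -0.004
{'mtx': array([[371.64829954,   0.        , 322.546096  ],
       [  0.        , 371.64829954, 241.13405652],
       [  0.        ,   0.        ,   1.        ]]), 'tool_from_camera': array([[-4.80973436e-04, -9.66776429e-01, -2.55622973e-01,
         7.33942227e-02],
       [ 9.99999693e-01, -3.06954205e-04, -7.20659793e-04,
         2.80743444e-04],
       [ 6.18252355e-04, -2.55623241e-01,  9.66776280e-01,
        -2.00974315e-01],
       [ 0.00000000e+00,  0.00000000e+00,  0.00000000e+00,
         1.00000000e+00]])}
```

View pics/w3.png

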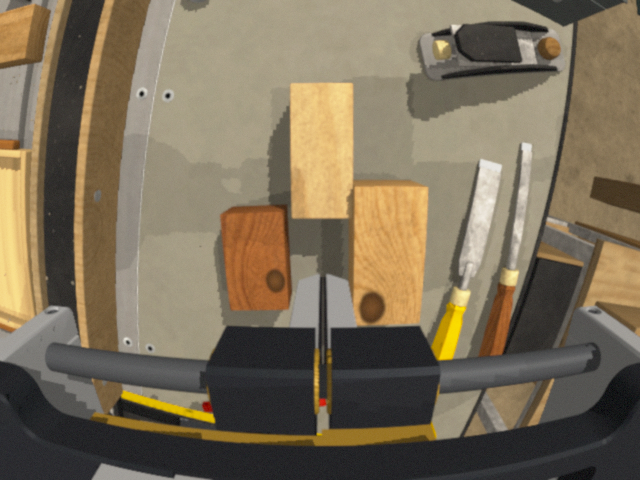

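The wrist view shows the middle block sticking out, with its top face at about (291,83), (353,83), (353,218) and (291,218). The neighbours are still in place, and the tall block's far edge is at row 183.

```bash
cat >> h.py <<'E'
def ww(px,z):
    s=telemetry.observe();k=eyes.calibration('wrist');T=np.array(k['tool_from_camera']);R=cv2.Rodrigues(np.array(s['tool_rot']))[0]
    u=cv2.fisheye.undistortPoints(np.array(px,float)[:,None],np.array(k['mtx']),np.zeros(4))[:,0]
    d=np.c_[u,np.ones(len(u))]@T[:3,:3].T@R.T; c=R@T[:3,3]+s['eef_pos']
    return c+d*((z-c[2])/d[:,2])[:,None]
E
python3 - <<'E'
from h import *
rep('mid',ww([(291,83),(353,83),(353,218),(291,218)],.05))
rep('tall',ww([(355,183),(427,185),(422,326),(351,326)],.06))
E
```

```text
mid c [ 0.6251 -0.1343  0.05  ] yaw 10.47 len 0.1078 wid 0.049
[[0.674, -0.101], [0.682, -0.148], [0.577, -0.169], [0.568, -0.12]]
tall c [ 0.5508 -0.2039  0.06  ] yaw 11.63 len 0.1216 wid 0.0599
[[0.605, -0.164], [0.615, -0.22], [0.496, -0.247], [0.486, -0.185]]
```

```bash
python3 -m jog '[[0.3,0,0,0,0],[0.57,-0.005,0,0,0],[0.57,-0.005,0,0,0],[0.57,-0.005,0,0,0],[0.57,-0.005,0,0,0],[0.57,-0.005,0,0,0],[0.57,-0.005,0,0,0],[0.57,-0.005,0.2,0,0],[0.57,-0.005,0.3,0,0],[0.57,-0.005,0.3,0,0]]'; python3 -c "
from h import *
tool([.627,-.134,.012],10.6)"
```

```text
clock: 6.95
eef_pos: [0.6226, -0.1338, 0.1033]
tool_rot: [-3.128, -0.288, 0.005]
ft_force: [0.9, -0.0, -0.9]
finger_gap: 0.077
grip_force: 0.0
t 6.95 tcp [ 0.6226 -0.1338  0.1033] yaw 10.52 shares [0.038 0.009 0.761] turn -0.001
```

```bash
python3 -m jog '[[0.03,0.005,0,0,0],[0.03,0.005,0,0,0],[0.03,0.005,0.2,0,0],[0.03,0.005,0.4,0,0],[0.03,0.005,0.6,0,0],[0.03,0.005,0.75,0,0],[0.03,0.005,0.75,0,0],[0.03,0.005,0.75,0,0.6],[0.03,0.005,0.75,0,0.6],[0.03,0.005,0.75,0,0.6],[0.03,0.005,0.75,0,0.6],[0.03,0.005,0.75,0,0.6],[0.03,0.005,0.75,0,0.6],[0.03,0.005,0.75,0,0.6],[0.03,0.005,0.75,0,0.6]]' 25
```

```text
clock: 8.45
eef_pos: [0.6277, -0.1338, 0.0152]
tool_rot: [3.128, 0.288, 0.0]
ft_force: [-1.1, -0.3, 5.8]
finger_gap: 0.0498
grip_force: 25.0
```

```bash
python3 -m jog '[[0,0,-0.25,0,0.6],[0,0,-0.6,0,0.6],[0,0,-1,0,0.6],[0,0,-1,0,0.6],[0,0,-1,0,0.6]]'; python3 -c "
from h import *
rep('guard',w('top',[(110,85),(153,95),(153,243),(110,230)],.13))
rep('guardlow',w('top',[(110,85),(153,95),(153,243),(118,243)],.03))
rep('trayfloor',w('top',[(175,220),(238,219),(239,320),(175,322)],.009))
tool([.455,.257,.17],1)
cv2.imwrite('pics/s4.png',eyes.grab_frame('side'))"
```

```text
clock: 8.95
eef_pos: [0.628, -0.1338, 0.1358]
tool_rot: [3.128, 0.288, 0.003]
ft_force: [-0.3, 0.1, -2.7]
finger_gap: 0.0497
grip_force: 25.0
guard c [0.6624 0.3755 0.13  ] yaw 1.88 len 0.2731 wid 0.0819
[[0.809, 0.42], [0.789, 0.34], [0.514, 0.332], [0.538, 0.41]]
guardlow c [0.6832 0.4045 0.03  ] yaw 3.33 len 0.313 wid 0.0791
[[0.85, 0.458], [0.829, 0.37], [0.527, 0.361], [0.527, 0.43]]
trayfloor c [0.4754 0.2586 0.009 ] yaw 1.31 len 0.2024 wid 0.1263
[[0.576, 0.324], [0.577, 0.198], [0.376, 0.193], [0.373, 0.319]]
t 8.95 tcp [ 0.628  -0.1338  0.1358] yaw 10.53 shares [-0.822 -3.465 -0.289] turn 0.111
```

View pics/s4.png

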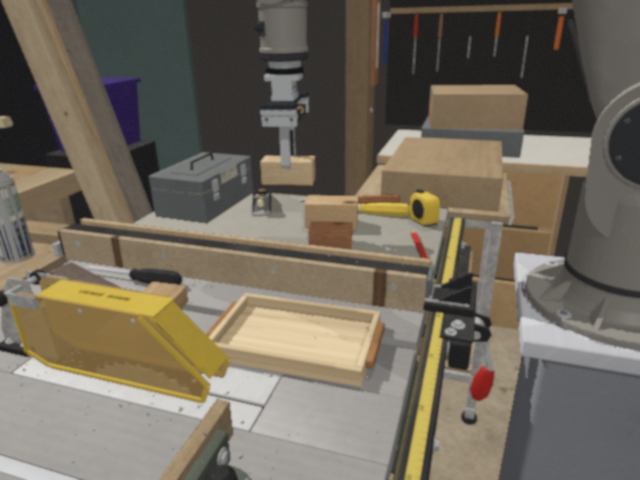

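The side view shows the block held level and clear; the tray is empty. I'll carry it over the fence.

```bash
python3 -m jog '[[-0.1,-0.3,-0.3,0,0.6],[-0.21,-0.65,-0.3,0,0.6],[-0.21,-0.87,-0.3,0,0.6],[-0.21,-0.87,-0.3,0,0.6]]' && python3 -m jog '[[-0.1,-0.4,0,0,0.6],[-0.21,-0.87,0,0,0.6],[-0.21,-0.87,0,0,0.6],[-0.21,-0.87,0,0,0.6]]' && python3 -m jog '[[-0.1,-0.4,0,0,0.6],[-0.21,-0.87,0,0,0.6],[-0.21,-0.87,0,0,0.6],[-0.21,-0.87,0,0,0.6]]' && python3 -m jog '[[-0.1,-0.4,0,0.05,0.6],[-0.22,-0.85,0,0.11,0.6],[-0.22,-0.85,0,0.11,0.6],[-0.22,-0.85,0,0.11,0.6],[-0.22,-0.85,0,0.11,0.6]]'; python3 -c "
from h import *
tool([.45,.257,.03],1)
cv2.imwrite('pics/w5.png',eyes.grab_frame('wrist'))"
```

```text
clock: 9.4
eef_pos: [0.5822, -0.0313, 0.1697]
tool_rot: [-3.126, -0.296, 0.003]
ft_force: [0.1, -0.6, -1.8]
finger_gap: 0.0497
grip_force: 25.0
clock: 9.8
eef_pos: [0.539, 0.0634, 0.1699]
tool_rot: [-3.128, -0.292, 0.003]
ft_force: [-0.4, -0.7, -1.8]
finger_gap: 0.0497
grip_force: 25.0
clock: 10.2
eef_pos: [0.4961, 0.1603, 0.1703]
tool_rot: [3.128, 0.29, -0.002]
ft_force: [0.6, 0.0, -2.2]
finger_gap: 0.0497
grip_force: 25.0
clock: 10.7
eef_pos: [0.4528, 0.2535, 0.1705]
tool_rot: [3.141, 0.026, -0.001]
ft_force: [0.9, -1.2, -1.4]
finger_gap: 0.0498
grip_force: 25.0
t 10.7 tcp [0.4528 0.2535 0.1705] yaw 0.94 shares [-0.023 -0.031  1.171] turn -0.001
```

View pics/w5.png

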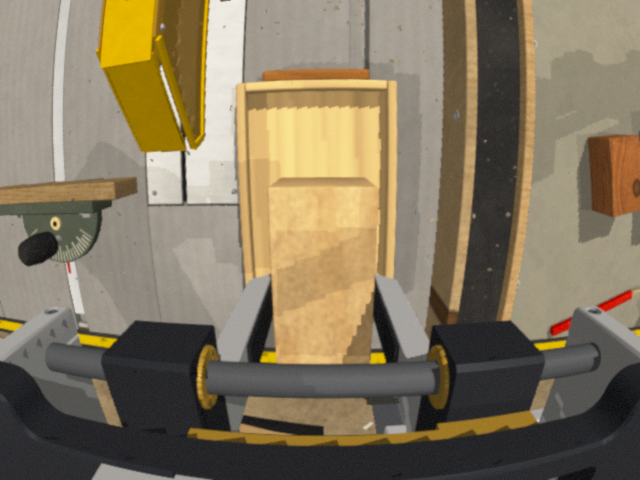

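The tray walls are at columns 238–397 (centre 318) and the tool at 322, so the 3.7 mm left correction is confirmed. I'll lower the block in.

```bash
python3 -m jog '[[-0.02,-0.03,0.3,0,0.6],[-0.02,-0.03,0.6,0,0.6],[-0.02,-0.03,0.85,0,0.6],[-0.02,-0.03,0.95,0,0.6],[-0.02,-0.03,0.95,0,0.6]]' && python3 -m jog '[[0,0,0.08,0,0.6],[0,0,0.15,0,0.6],[0,0,0.2,0,0.6],[0,0,0.23,0,0.6],[0,0,0.245,0,0.6],[0,0,0.255,0,0.6],[0,0,0.255,0,0.6]]'; python3 -c "
from h import *
tool([.45,.257,.0245],1)"
```

```text
clock: 11.25
eef_pos: [0.4489, 0.2578, 0.0558]
tool_rot: [3.14, 0.027, -0.004]
ft_force: [-0.1, 0.2, -2.0]
finger_gap: 0.05
grip_force: 25.0
clock: 11.95
eef_pos: [0.4491, 0.2595, 0.0265]
tool_rot: [-3.141, -0.029, -0.0]
ft_force: [-0.1, -0.5, -1.7]
finger_gap: 0.0501
grip_force: 25.0
t 11.95 tcp [0.4491 0.2595 0.0265] yaw 1.08 shares [0.007 0.021 0.016] turn 0.001
```

```bash
python3 -m jog '[[0,0.01,0.01,0,0.6],[0,0.01,0.02,0,0.6],[0,0.01,0.02,0,0.6]]'
```

```text
clock: 12.25
eef_pos: [0.4492, 0.2581, 0.0242]
tool_rot: [3.141, 0.029, 0.0]
ft_force: [-0.2, -1.0, 3.6]
finger_gap: 0.0498
grip_force: 25.0
```

Contact with the floor shows in the force reading. I'll release and lift.

```bash
python3 -m jog '[[0,0,0,0,0.25],[0,0,0,0,0.25],[0,0,0,0,0.25],[0,0,0,0,0.25],[0,0,0,0,0.25],[0,0,-0.1,0,0.25],[0,0,-0.3,0,0.25],[0,0,-0.6,0,0.25],[0,0,-1,0,0.25],[0,0,-1,0,0.25]]'; python3 -m jog '[[-0.1,0.5,-0.5,0,0.25],[-0.1,1,-0.5,0,0.25],[-0.1,1,-0.5,0,0.25],[-0.1,1,-0.5,0,0.25]]'; python3 -c "
from h import *
cv2.imwrite('pics/e.png',np.hstack([cv2.resize(eyes.grab_frame(c),(400,300)) for c in ('side','wrist')]))"
```

```text
clock: 13.25
eef_pos: [0.4515, 0.2602, 0.1504]
tool_rot: [-3.137, -0.029, -0.012]
ft_force: [0.5, 0.3, -1.6]
finger_gap: 0.0705
grip_force: 0.0
clock: 13.65
eef_pos: [0.4398, 0.1337, 0.2062]
tool_rot: [3.141, 0.021, 0.004]
ft_force: [-1.1, 0.3, -0.4]
finger_gap: 0.0702
grip_force: 0.0
```

View pics/e.png

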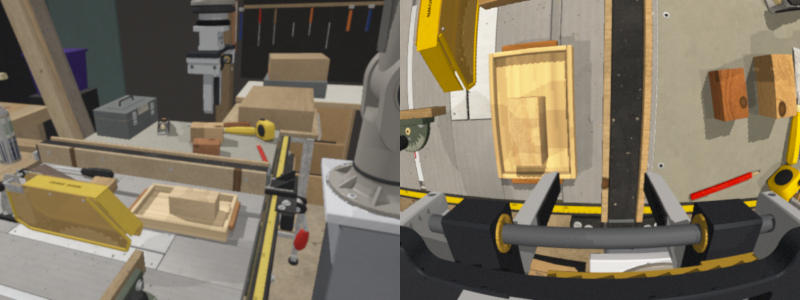

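The block lies flat inside the tray at about (190,205) in the left picture, the two outer blocks are where they were, and the gripper is clear.

```bash
python3 -c "
from rig import robot
print(robot.job_done())"
```

```text
the job is handed in; nothing more can be done
None
```

The middle off-cut was slid out of the row, picked up and laid flat in the tray, the outer two stayed where they were as far as the pictures show, and the job was handed in after about 14 s on the robot's clock; no verdict came back.

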